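# Set the shaft's flat to the hex key and hold the collar on it

## Robot

A 6-joint arm with a two-finger parallel gripper is mounted at the origin on a cart in front of the work surface, level with it; the furniture and walls round the work are solid. World frame = base frame: x ahead of the robot, y to its left, z up, the work surface at z = 0. Lengths are in mm, angles in rad, forces in N, time in s.
With the tool pointing down it reaches from about 375 to 900 mm from the base axis. Payload 3.1 kg.
Tool frame: the origin (TCP) lies where the fingers leave the gripper's body, on its centre line; the fingertips stand 70 mm ahead of it and the grasp point (between the pads) lies 51 mm ahead of it; z points along the fingers, y is the line along which they close (so a half turn about z gives the same grasp; the last joint's range is limited). The gripper opens to 87 mm and grips with 3 to 60 N. Pads are 19 mm wide; open, the fingers measure 117 mm over their backs; the gripper's body (75 mm by 190 mm) begins 51 mm behind the grasp point.
Start: joints at [-1.31, 0.527, 1.433, -0, 1.181, -0.178], TCP at [265.552, -565.756, 292.248] pointing down, gripper open.
Joint ranges: [-3.08, 3.08], [-0.75, 2.2], [0.22, 2.44], [-1.43, 4.57], [0, 2.65], [-2.85, 2.85]. Speed limits (rad/s): [2.79, 2.79, 3.14, 3.14, 3.14, 3.14].

## Interface

Orientations are given as a unit quaternion [x, y, z, w].
In Python, from rig import robot, hand, kinematics, telemetry, optics gives the robot as it stands. Calls block until the motion is done:
- robot.move_ptp(position, orientation): joint-space move of the TCP to a pose.
- robot.movel(position, rate=150, ori=None): straight line of the TCP; ori=None keeps the orientation; rate is the mean speed in mm/s.
- robot.set_joints(angles): joint-space move.
- hand.move_gripper(opening, grip_force=None): opening from 0.0 (shut) to 1.0 (fully open); grip_force is the grip in N (None keeps the last); returns when the fingers have stopped.
- robot.sleep(seconds).
- kinematics.solve_ik(position, orientation): joint angles nearest the present ones, or None.
- telemetry.state(): the state.
- optics.capture(name): name is "scene" or "top" or "wrist"; returns the picture (480x640x3 uint8, red, green, blue); there is no depth.
- optics.get_calibration(name): a dict with "fovy" (degrees; the focal length in pixels is half the picture's height over the tangent of half this angle, whatever the lens; pixels are square), "cx", "cy" (the principal point, pixels), "dist" ([k1, k2, p1, p2, k3] as OpenCV has them; the pictures are not rectified), "R" (3x3) and "t" (3): a world point X has camera coordinates R X + t; the wrist camera has in their place "T_tool_cam" (4x4, takes a point from camera to tool coordinates, whose origin is the TCP and whose axes are the flange's). Camera axes: x right, y down, z forward; pixel columns grow to the right and rows downward; lengths in mm; the calibration is good to about 2 mm. A picture is of the moment at which its call begins: read the wrist's pose just before it. get_calibration takes no time and is no camera call.
A pose or a line that the arm cannot do raises robot.IKError and nothing moves.
- robot.close_job(): hands the job in; it is judged then, once.
The state is a dict: "time": time; "joint_pos": joint angles; "qd": joint speeds; "joint_torque": joint torques, N m; "eef_pos": TCP position; "tcp_rot": TCP orientation; "ft_force": force on the tool from outside, world axes, zero at the start; "wrist_torque": the same for the moment, N m; "grip_width": opening from 0.0 (shut) to 1.0 (fully open); "grip_force": force on a finger pad.
Only numpy, scipy, OpenCV 4.12 (cv2) and the standard library are available. Lean on these libraries where they do the work, as an engineer would, in place of code of your own. Each camera call takes 0.05 s, during which the arm holds its last target. There are 200 camera calls.

## Task

With your fingers on its bare upper end, turn the upright shaft in the bench fixture until its flat faces the waiting hex key squarely. Then fetch the loose set collar, slide it over the shaft with its screw boss toward the hex key, so that the screw point sits over the flat, and stop with the screw level with the hex key, the collar clear of the bearing housing below. Finish there still holding the collar, do not let go (the screw is tightened next), and leave the other things on the bench where they are.

Things in the scene. Friction and masses are not known exactly. Their poses are not given: they have to be found in the camera images.
- stand: Fixed fixture on the bench: aluminium base plate 90 (x) x 225 (y) x 12 mm, dark round bearing housing (60 mm diameter, flange 72, flat top 45 mm above the bench) from which the shaft rises, and at +y a guide block 32 x 30 mm, top 86 mm high, carrying the hex key. Origin on the shaft axis at bench level, z up; +y runs from the shaft to the guide block. Place and yaw vary.
- shaft (a joint): Angle of the upright steel D shaft about its axis, rad, counter-clockwise from above positive; 0 when the flat faces the hex key (+y of the stand). It starts at 0.6 to 1.7; stops at -3.1 and 3.1. The bearing is a little stiff (about 0.06 N m, no spring): the shaft stays where it is left.
- shaft_top (a point): Centre of the shaft's upper end, on its axis, 95 mm above the bench. The shaft is 20 mm in diameter, bare for 50 mm from the housing's top up to here, with a 2 mm chamfer at this end. Axes turn with the shaft; +y is the way the flat looks.
- shaft_flat (a point): Middle of the flat: 6 mm from the shaft axis, 70 mm above the bench; +y is the way the flat looks. The flat runs the whole bare length, 4 mm deep, 16 mm wide: squeezed squarely across the flat the shaft measures 16 mm, between any round sides 20 mm.
- key_tip (a point): Tip of the fixed hex key (6 mm thick, level, 70 mm above the bench, pointing at the shaft), 90 mm from the shaft axis; axes as the stand's.
- collar: Loose steel set collar, about 0.1 kg: ring 44 mm outside, 24 mm bore, 22 mm high, lying flat on the bench, bore upright. On its +y side a dark round screw boss (13 mm diameter, see screw) sticks out 6.5 mm; its bare sides for gripping are 44 mm apart across x. Origin at the centre of the underside, z up.
- collar_center (a point): Centre of the collar's bore, 11 mm above its underside; axes as the collar's. On the +y side the 6 mm thick set-screw point sticks into the bore to 7.5 mm from the axis, so the collar passes over the shaft only with the screw at the flat (then about 2 mm play round the bore, 1.5 mm between point and flat).
- screw (a point): Outer face of the collar's screw boss, 28.5 mm from the bore axis on the collar's +y side, 11 mm above the underside.
- bottle_cap_1: Bystander: white screw cap to the right of the collar, 45 mm across, 16 mm high. Origin centre of underside.
- bottle_cap_2: Bystander: white screw cap behind the collar, 45 mm across, 16 mm high. Origin centre of underside.
- stopper_1: Bystander: black rubber stopper, 32 mm across, 24 mm high. Origin centre of underside.
- dropper_1: Bystander: small amber dropper bottle with black bulb, 30 mm across, 94 mm high, standing. Origin centre of underside.
Not all that is in view belongs to the job. Leave any turquoise look-alike of the collar alone.

How it is judged:
By the outcome, as a careful person would: the job done as asked, in the order asked, and still so for the second after the job is handed in, while the arm keeps its last pose, push and grip.
It also fails if it takes over 56 s, if anything falls off the work surface, if the arm or the gripper's body presses on something with over 40 N, if the wrist force passes 120 N, or if a joint passes its speed limit or range.

## Working session

There is one attempt and no reset: what is moved stays moved. The work goes in short steps, each a Python script; the robot and the scene stay as the last script left them, time stands still between calls to the robot, and variables do not carry over. Pictures are saved under pics/ and viewed, at most 10 in all, crops included, and the job is handed in when it is done.

```bash
ls; mkdir -p pics
python3 - <<'E'
from rig import robot,hand,kinematics,telemetry,optics
import cv2,numpy as np
for n in("scene","top"):
    im=optics.capture(n); cv2.imwrite(f"pics/{n}0.png",im[:,:,::-1]); c=optics.get_calibration(n)
    print(n,c)
print(optics.get_calibration("wrist")); print(telemetry.state())
E
```

```text
pics
scene {'fovy': 42.193108883197645, 'cx': 316.135777673603, 'cy': 242.1018621076988, 'dist': array([-0.06157566,  0.        ,  0.        ,  0.        ,  0.        ]), 'R': array([[-0.86608938, -0.49982313,  0.0081257 ],
       [-0.29363841,  0.49552472, -0.81745442],
       [ 0.40455614, -0.71037461, -0.57593597]]), 't': array([499.5757036 , 299.66949566, 938.18717371])}
top {'fovy': 53.128878628644564, 'cx': 323.31363646306227, 'cy': 240.3631331969556, 'dist': array([-0.06956776,  0.        ,  0.        ,  0.        ,  0.        ]), 'R': array([[ 0.01459324, -0.99946462,  0.02928342],
       [-0.99364349, -0.01776519, -0.1111621 ],
       [ 0.11162281, -0.02747506, -0.99337076]]), 't': array([ -95.7343063 ,  656.92813258, 1080.24816802])}
{'fovy': 68.16330259492123, 'cx': 315.327373766599, 'cy': 241.2055513570565, 'dist': array([-0.02827309,  0.        ,  0.        ,  0.        ,  0.        ]), 'T_tool_cam': array([[-3.14329726e-04, -9.63781630e-01, -2.66692466e-01,
         7.38399194e+01],
       [ 9.99999930e-01, -2.48260734e-04, -2.81449907e-04,
        -1.10574038e-01],
   
[... 201 characters left out ...]
([-1.31051411e+00,  5.28362641e-01,  1.43379155e+00, -3.73062827e-05,
        1.18139864e+00, -1.78510463e-01]), 'qd': array([-1.77540826e-03, -2.90433076e-03, -2.02164465e-03, -7.15893395e-05,
       -1.71803610e-04,  3.54379597e-04]), 'joint_torque': array([-1.09381610e-03, -4.40986526e+01, -1.77149373e+01,  6.33464009e-02,
        5.33951609e-02, -5.25958933e-05]), 'eef_pos': array([ 265.40260709, -565.25913917,  291.37031643]), 'tcp_rot': array([ 9.76026994e-01,  2.17647297e-01, -5.72959977e-05, -9.78564820e-04]), 'ft_force': array([-0.63400249,  0.14501317, -1.06179654]), 'wrist_torque': array([-0.02656007,  0.04563317,  0.04114861]), 'grip_force': 0.0, 'grip_width': 1.0000798054386688}
```

View pics/top0.png

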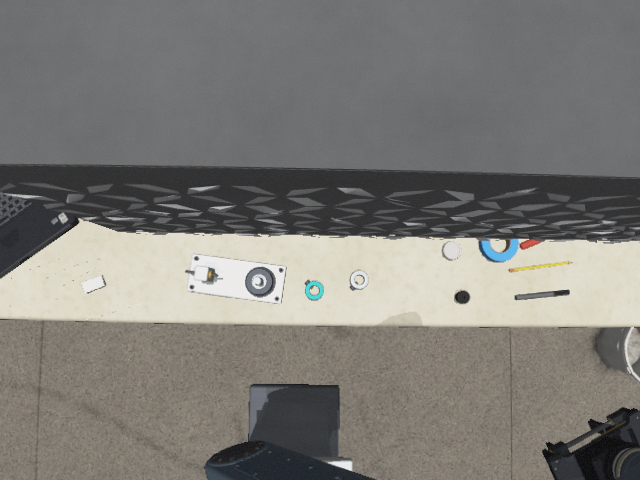

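View pics/scene0.png

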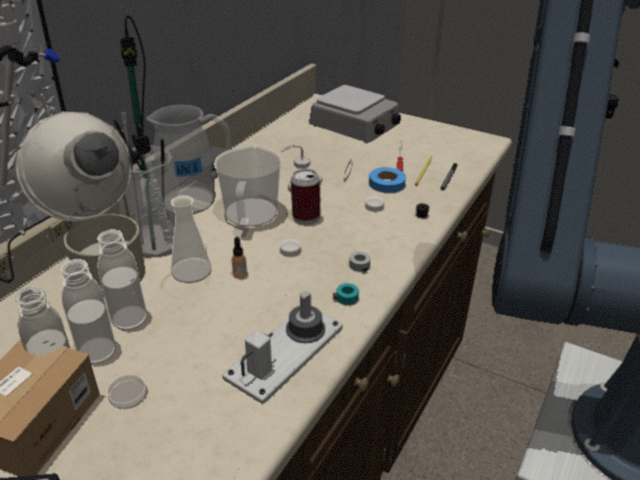

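Candidates for the collar are the grey ring at top (359,280) / scene (360,260) and the turquoise ring at top (314,290) / scene (347,293). The others are a white cap at top (451,251), a black stopper at top (462,297) and blue tape at (498,248). I choose the grey one. The stand has its shaft at top (260,281) and its guide block at (206,273).

```bash
cat > h.py <<'E'
from rig import robot,hand,kinematics,telemetry,optics
import cv2,numpy as np
from scipy.spatial.transform import Rotation as Ro
def cam(n,st=None):
    c=optics.get_calibration(n); f=240/np.tan(np.radians(c["fovy"])/2)
    K=np.array([[f,0,c["cx"]],[0,f,c["cy"]],[0,0,1]])
    if "R" in c: R,t=c["R"],c["t"]
    else:
        Rt=Ro.from_quat(st["tcp_rot"]).as_matrix(); T=c["T_tool_cam"]
        Rwc=Rt@T[:3,:3]; p=Rt@T[:3,3]+st["eef_pos"]; R=Rwc.T; t=-R@p
    return K,np.array(c["dist"]),R,t
def ray(C,px):
    K,d,R,t=C; u=cv2.undistortPoints(np.array([[px]],float),K,d)[0,0]
    return -R.T@t, R.T@np.array([u[0],u[1],1])
def onz(C,px,z):
    o,v=ray(C,px); return o+v*(z-o[2])/v[2]
def proj(C,X):
    K,d,R,t=C; return cv2.projectPoints(np.array([X],float).reshape(-1,1,3),cv2.Rodrigues(R)[0],t,K,d)[0][:,0]
def down(phi):
    "tool z down, tool y (closing line) at world angle phi"
    y=np.array([np.cos(phi),np.sin(phi),0]); z=np.array([0,0,-1.]); x=np.cross(y,z)
    return Ro.from_matrix(np.stack([x,y,z],1)).as_quat()
def shot(name):
    st=telemetry.state(); im=optics.capture("wrist"); cv2.imwrite(f"pics/{name}.png",im[:,:,::-1]); np.save(f"pics/{name}.npy",[im,st],allow_pickle=True) if 0 else None
    import pickle; pickle.dump((im,st),open(f"pics/{name}.pkl","wb")); return im,cam("wrist",st),st
E
python3 - <<'E'
from h import *
T=cam("top");S=cam("scene")
print("cam",-T[2].T@T[3],-S[2].T@S[3])
for nm,a,b,z in(("shaft",(259,281),(306,294),95),("collar",(359,280),(360,259),22),("turq",(314,290),(347,292),20),("block",(206,273),(258,338),86),("cap1",(451,251),(374,203),16),("stop",(462,297),(422,208),24),("screw",(353,288),(366,268),11)):
    print(nm,onz(T,a,z).round(),onz(S,b,z).round())
for nm,b,z in (("cap2",(290,247),16),("dropper",(238,241),94)): print(nm,onz(S,b,z).round())
for q in((192,255),(284,267),(279,303),(187,291)): print(onz(T,q,12).round())
E
```

```text
cam [ 533.56910404  -54.33271286 1148.91588065] [141.12230682 767.6701976  781.24248822]
shaft [560.  56.  95.] [561.  64.  95.]
collar [ 568. -171.   22.] [ 567. -163.   22.]
turq [543. -65.  20.] [542. -58.  20.]
block [576. 174.  86.] [577. 187.  86.]
cap1 [ 641. -393.   16.] [ 641. -384.   16.]
stop [ 531. -415.   24.] [ 531. -409.   24.]
screw [ 549. -158.   11.] [ 549. -155.   11.]
cap2 [ 717. -133.   16.]
dropper [755.  -7.  94.]
[621. 225.  12.]
[596.   6.  12.]
[511.  16.  12.]
[536. 233.  12.]
```

Run:
```python
from h import *
robot.move_ptp([490,-55,290],down(-np.pi/2))
im,C,st=shot("a"); print(st["time"],st["joint_pos"].round(2))
for X in([560,60,95],[568,-167,22],[550,-156,11],[576,180,86]): print(proj(C,X).round())
```

```text
2.1083 [-0.34  0.35  1.76 -0.    1.03  1.23]
[[169. 149.]]
[[429. 139.]]
[[414. 158.]]
[[ 27. 130.]]
```

View pics/a.png

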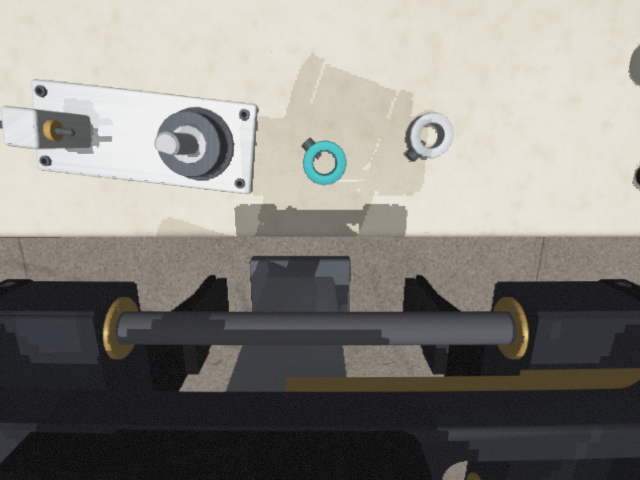

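Run:
```python
from h import *
robot.move_ptp([515,95,215],down(-np.pi/2))
im,C,st=shot("b"); print(st["time"],st["eef_pos"])
for X in([561,60,95],[561,60,45],[576,180,86]): print(proj(C,X).round())
import cv2
b=im[:,:,::-1]
p=proj(C,[561,60,95])[0].astype(int)
c=cv2.resize(b[p[1]-50:p[1]+50,p[0]-65:p[0]+65],None,fx=6,fy=6,interpolation=cv2.INTER_CUBIC)
cv2.imwrite("pics/bc.png",c); print(p)
```

```text
2.875 [515.47482455  94.33779591 215.22637839]
[[373. 192.]]
[[363. 183.]]
[[177. 166.]]
[373 191]
```

View pics/b.png

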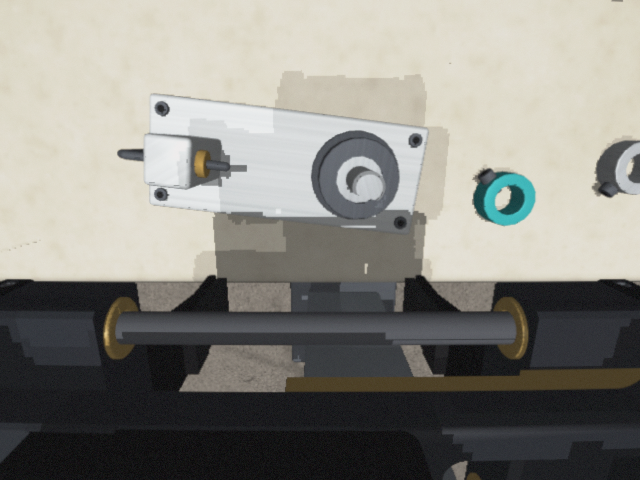

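View pics/bc.png

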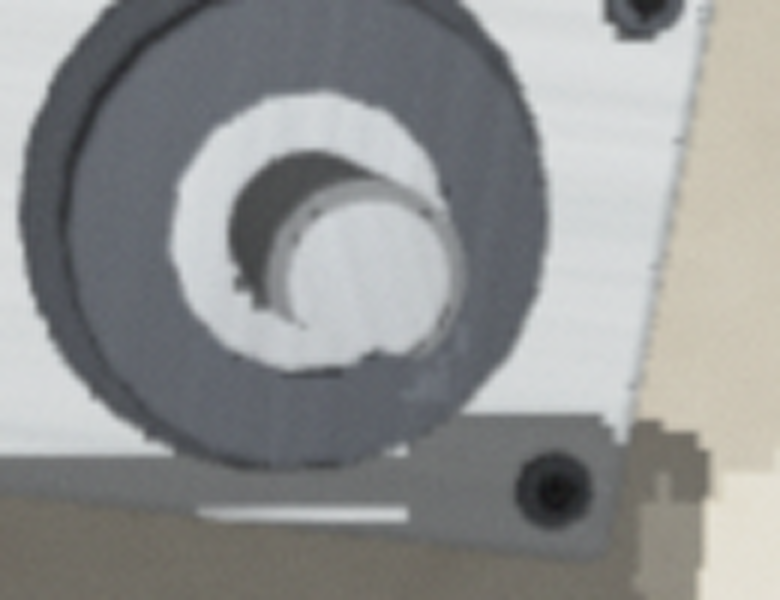

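The wrist picture shows the shaft top at about (369,188) and the plate screws at (162,108), (415,140), (161,194) and (400,222). The hex key points from (205,163) to (243,168). In the crop, the flat is the chord from (300,325) to (415,357), looking toward the robot, about world angle 160°.

Run:
```python
from h import *
import pickle
im,st=pickle.load(open("pics/b.pkl","rb")); C=cam("wrist",st)
g=cv2.cvtColor(im,cv2.COLOR_RGB2GRAY)
P=[]
for (u,v) in((162,108),(415,140),(161,194),(400,222)):
    w=g[v-9:v+10,u-9:u+10].astype(float); m=w<np.minimum(95,w.min()+45); y,x=np.nonzero(m)
    q=(u-9+x.mean(),v-9+y.mean()); X=onz(C,q,14); P.append(X); print(np.round(q,1),m.sum(),X.round(1))
for a,b in((1,0),(3,2)): d=P[a]-P[b]; d=-d; print("ydir deg",np.degrees(np.arctan2(d[1],d[0])),np.linalg.norm(d))
for a,b in((0,2),(1,3)): d=P[a]-P[b]; print("xdir",np.degrees(np.arctan2(d[1],d[0])),np.linalg.norm(d))
s=onz(C,(308+368/6,141+280/6),95); print("shaft",s)
off=lambda q:onz(C,(308+q[0]/6,141+q[1]/6),95)
a,b=off((300,325)),off((415,357)); d=b-a; print("flat ends r",np.linalg.norm(a-s),np.linalg.norm(b-s),"normal deg",np.degrees(np.arctan2(d[0]*-1,d[1]))%360,np.degrees(np.arctan2(*((a+b)/2-s)[1::-1])))
# housing top: dark disc
hs=cv2.inRange(g,60,115); 
for nm,q in (("keytip",(244,168)),("keyroot",(212,165))): X=onz(C,q,70); print(nm,X.round(1),np.linalg.norm((X-s)[:2]),np.degrees(np.arctan2(*(X-s)[1::-1])))
im,st=pickle.load(open("pics/a.pkl","rb")); C=cam("wrist",st)
w=im[100:175,395:465]; cv2.imwrite("pics/ac.png",cv2.resize(w[:,:,::-1],None,fx=8,fy=8,interpolation=cv2.INTER_CUBIC))
```

```text
[162.  108.7] 65 [616.  215.3  14. ]
[415.6 140.2] 51 [591.9  14.5  14. ]
[160.2 193.9] 43 [548.9 224.1  14. ]
[399.6 222.2] 108 [524.7  23.2  14. ]
ydir deg 83.1356484535055 202.18530932852033
ydir deg 83.12695260093432 202.32534699776434
xdir -7.516831435322081 67.687214996523
xdir -7.398057454986988 67.71647100027442
shaft [563.56286196  62.48486428  95.        ]
flat ends r 8.036009032095917 9.230400410133425 normal deg 164.61127224268193 172.52659269241127
keytip [573.5 141.9  70. ] 80.01124103195221 82.844559679411
keyroot [575.5 162.9  70. ] 101.14933457484233 83.20194879766696
```

View pics/ac.png

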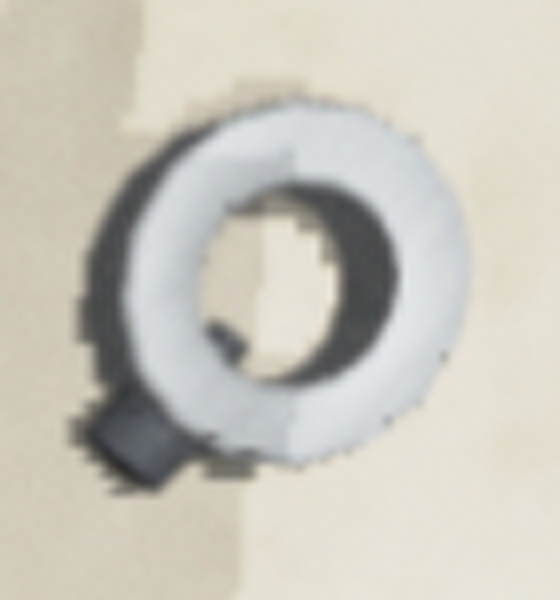

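The crop shows the steel-grey ring with its dark boss at lower left and the screw point inside the bore. This is the collar, and the turquoise one is the decoy. Next I turn the shaft.

Run:
```python
from h import *
import pickle
im,st=pickle.load(open("pics/a.pkl","rb")); C=cam("wrist",st)
c=onz(C,(395+298/8,100+282/8),22); b=onz(C,(395+120/8,100+445/8),11); d=b-c
print("collar",c.round(1),"boss",b.round(1),np.linalg.norm(d[:2]),np.degrees(np.arctan2(d[1],d[0])))
S=np.array([563.5,62.5]); 
def pose(nd,z): a=np.radians(nd); return [*(S-2*np.array([np.cos(a),np.sin(a)])),z],down(a-np.pi)
hand.move_gripper(0.55,40)
p,q=pose(167,190); robot.move_ptp(p,q)
p,q=pose(167,131); robot.movel(p,100)
hand.move_gripper(0,40); s=telemetry.state()
print(s["time"],s["grip_width"]*87,s["grip_force"],s["ft_force"].round(1),s["wrist_torque"].round(2),s["eef_pos"].round(1))
```

```text
collar [ 571.8 -169.9   22. ] boss [ 551.9 -152.2   11. ] 26.671304259630265 138.28499175562743
6.525 15.302758680726045 39.99534314498305 [-1.4  0.   3. ] [ 0.12  0.33 -0.07] [564.9  62.2 131.2]
```

Width of about 16 mm means the jaws are square on the flat. Turning to 83°.

Run:
```python
from h import *
S=np.array([563.5,62.5]); 
def pose(nd,z): a=np.radians(nd); return [*(S-2*np.array([np.cos(a),np.sin(a)])),z],down(a-np.pi)
for nd in np.linspace(167,83,7)[1:]:
    p,q=pose(nd,131); robot.movel(p,8,q)
    s=telemetry.state(); print(round(s["time"],2),s["grip_width"]*87,s["ft_force"].round(1),s["wrist_torque"].round(2),s["eef_pos"].round(1))
robot.sleep(.3); s=telemetry.state()
y=Ro.from_quat(s["tcp_rot"]).as_matrix()[:,1]; print("phi",np.degrees(np.arctan2(y[1],y[0]))+180,s["grip_width"]*87,s["ft_force"].round(1),s["wrist_torque"].round(2))
hand.move_gripper(0.55)
p,q=pose(83,131); robot.movel([p[0],p[1],215],150)
a=np.radians(83)
robot.movel([p[0]-45,p[1]-10,215],200)
im,C,st=shot("c"); print(st["time"])
u=proj(C,[563.5,62.5,95])[0].astype(int); print(u)
cv2.imwrite("pics/cc.png",cv2.resize(im[u[1]-50:u[1]+50,u[0]-65:u[0]+65,::-1],None,fx=6,fy=6,interpolation=cv2.INTER_CUBIC))
```

```text
6.92 15.347427323586135 [-3.1  0.4  4.6] [ 0.17  0.39 -0.09] [564.8  61.8 131.2]
7.31 15.461335011390238 [-2.6  1.2  5.9] [ 0.19  0.47 -0.08] [564.6  61.4 131.2]
7.7 15.318869547606875 [-2.7  0.6  4.7] [ 0.2   0.5  -0.07] [564.4  61.  131.1]
8.09 15.47940944625387 [-3.   1.1  5.8] [ 0.25  0.47 -0.01] [564.   60.7 131.2]
8.48 15.41143937637714 [-3.   0.8  4.6] [ 0.21  0.47 -0.05] [563.6  60.5 131.1]
8.88 15.0767919252159 [-2.1  1.1  5.7] [0.17 0.45 0.01] [563.2  60.4 131.2]
phi 83.29779648069547 15.960460438039247 [-2.9  1.   5.3] [ 0.14  0.49 -0.07]
11.1083
[286 193]
```

View pics/cc.png

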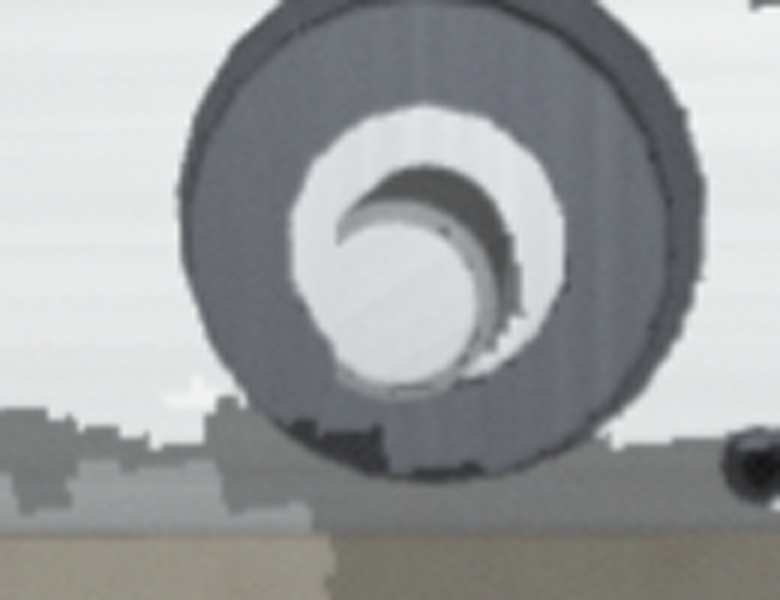

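Run:
```python
from h import *
hand.move_gripper(0.85)
robot.move_ptp([571,-169,185],down(np.radians(48)))
im,C,st=shot("d"); print(st["time"],st["joint_pos"].round(2))
u=proj(C,[571,-169,22])[0].astype(int); print(u)
u=np.clip(u,50,430)
cv2.imwrite("pics/dc.png",cv2.resize(im[u[1]-60:u[1]+60,u[0]-80:u[0]+80,::-1],None,fx=5,fy=5,interpolation=cv2.INTER_CUBIC)); print(u)
```

```text
14.3667 [-0.47  0.63  1.6   0.    0.91 -1.31]
[313 243]
[313 243]
```

View pics/dc.png

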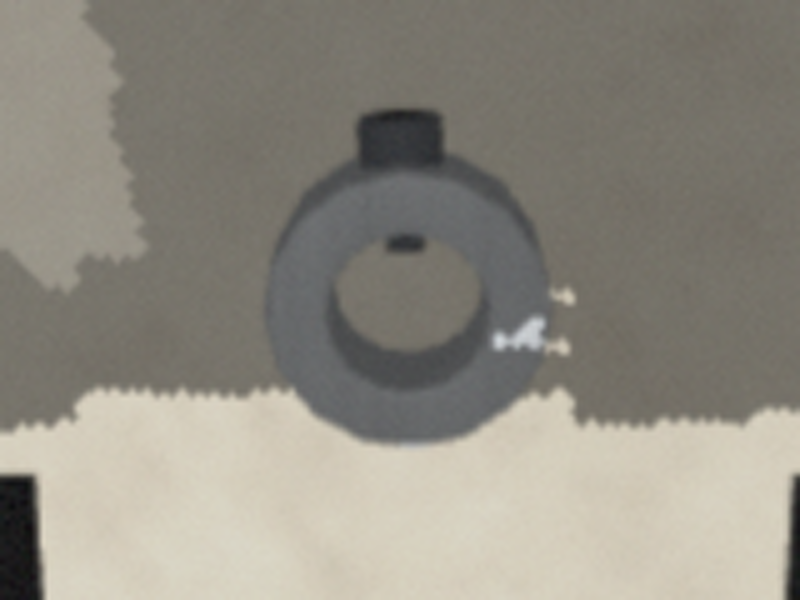

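The crop shows the ring centred at crop (406,306), the boss at (400,125) pointing straight up the picture and the screw point at (405,243). The gripper is already aligned to about 1–2°.

```bash
cat > st.py <<'E'
from h import *
import pickle
im,st=pickle.load(open("pics/d.pkl","rb")); C=cam("wrist",st)
f=lambda a,b:(233+a/5,183+b/5)
c=onz(C,f(406,306),22); b=onz(C,f(400,125),11); t=onz(C,f(405.5,243),11)
for nm,x in(("boss",b),("point",t)):
    d=x-c; print(nm,np.linalg.norm(d[:2]),np.degrees(np.arctan2(d[1],d[0])))
print(c, "diam",np.linalg.norm(onz(C,f(265,306),22)-onz(C,f(547,306),22)), st["eef_pos"])
E
python3 st.py
```

```text
boss 25.51110462204252 140.05865663583876
point 7.007705773589514 138.83760410437785
[ 571.31915255 -168.98266777   22.        ] diam 42.29168516994178 [ 570.98140812 -168.77441724  185.0336636 ]
```

Run:
```python
from h import *
q=down(np.radians(49))
robot.movel([571.3,-169,110],120,q); robot.movel([571.3,-169,73],60)
s=telemetry.state(); print(s["ft_force"].round(1),s["eef_pos"].round(1))
hand.move_gripper(0,35); s=telemetry.state(); print(s["time"],s["grip_width"]*87,s["grip_force"],s["ft_force"].round(1),s["eef_pos"].round(1))
robot.movel([571.3,-169,185],120)
qf=down(np.radians(-7))
robot.move_ptp([563.5,62.5,185],qf); robot.movel([563.5,62.5,176],60); robot.sleep(.2)
im,C,st=shot("e"); print(st["time"],st["grip_width"]*87,st["ft_force"].round(1),st["eef_pos"],st["joint_pos"].round(2))
cv2.imwrite("pics/ec.png",cv2.resize(im[180:340,210:420,::-1],None,fx=3.7,fy=3.7,interpolation=cv2.INTER_CUBIC))
```

```text
[-0.1  0.2  0.5] [ 571.4 -169.    72.9]
16.6083 42.43101945879391 35.00033123418689 [-0.5 -0.6  2.6] [ 571.3 -169.    73.2]
19.425 42.600636643289235 [ 0.5  0.  -1.6] [563.62735125  62.30019748 176.02923603] [-0.09  0.61  1.68  0.    0.85  0.04]
```

View pics/ec.png

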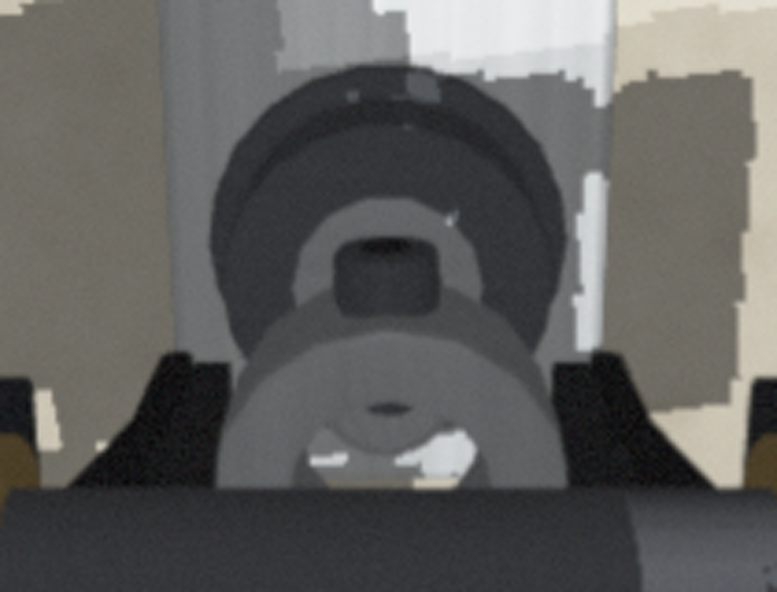

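The crop shows the collar held with its boss toward the key. Boss, collar and housing share one centre line at crop column 388–392, and the collar's front rim row matches an offset under 0.5 mm. Descending in steps with force checks.

```bash
cat > desc.py <<'E'
from h import *
import sys
dx,dy=float(sys.argv[1]),float(sys.argv[2])
yd=np.array([np.cos(np.radians(83)),np.sin(np.radians(83))]); xd=np.array([yd[1],-yd[0]])
p=np.array([563.5,62.5])+dx*xd+dy*yd
z=telemetry.state()["eef_pos"][2]
robot.movel([*p,z],20); f0=telemetry.state()["ft_force"]; print(f0.round(1))
while z>132.05:
    z=max(132,z-4); robot.movel([*p,z],30); s=telemetry.state(); d=s["ft_force"]-f0
    print(round(s["time"],1),s["eef_pos"].round(1),d.round(1),s["wrist_torque"].round(2),round(s["grip_width"]*87,1))
    if np.linalg.norm(d)>8: print("STOP"); break
E
python3 desc.py 0 0.5
```

```text
[-1.4  1.7 -1.9]
20.0 [563.3  63.  171.8] [ 2.  -0.9  1.1] [ 0.04 -0.1  -0.03] 42.6
20.3 [563.4  63.  167.8] [ 1.4 -1.8 -0.2] [ 0.01 -0.13  0.  ] 42.5
20.6 [563.4  63.  163.8] [ 1.2 -2.3  0.6] [ 0.   -0.05  0.02] 42.0
20.9 [563.4  63.  159.9] [ 2.5 -1.8 -0.1] [ 0.   -0.05 -0.01] 42.4
21.1 [563.4  63.  155.9] [ 0.3 -1.8  0.4] [ 0.   -0.08 -0.02] 42.6
21.4 [563.4  63.  151.9] [ 1.7 -1.4 -0. ] [-0.01 -0.07 -0.  ] 42.3
21.7 [563.4  63.  147.9] [ 1.8 -2.3  0.4] [-0.01 -0.13  0.01] 42.4
22.0 [563.4  63.  143.9] [ 2.3 -1.7  0.2] [ 0.02 -0.08  0.02] 42.3
22.3 [563.4  63.  139.8] [ 1.9 -1.6  0.4] [ 0.06 -0.05  0.01] 42.2
22.6 [563.4  63.  135.9] [ 1.5 -1.7  0.9] [-0.02 -0.07 -0.06] 42.3
22.8 [563.4  63.  131.9] [ 0.6 -2.   0.2] [-0.01 -0.08 -0.03] 42.3
23.1 [563.6  63.  132.1] [ 1.6 -2.3  1.9] [ 0.06 -0.08 -0.  ] 42.5
```

Run:
```python
from h import *
robot.sleep(.3)
im,C,st=shot("f"); S=optics.capture("scene")
a=cv2.resize(im[130:340,180:440],(400,323)); b=cv2.resize(S[240:400,215:360],None,fx=2.7,fy=2.7,interpolation=cv2.INTER_CUBIC)
o=np.zeros((450,795,3),np.uint8); o[:323,:400]=a; o[:432,402:402+b.shape[1]]=b[:432]
cv2.imwrite("pics/f2.png",o[:,:,::-1]); print(st["eef_pos"],st["ft_force"])
```

```text
[563.58929786  62.99760356 132.06370336] [-0.16288675 -0.83418976 -0.88788623]
```

View pics/f2.png

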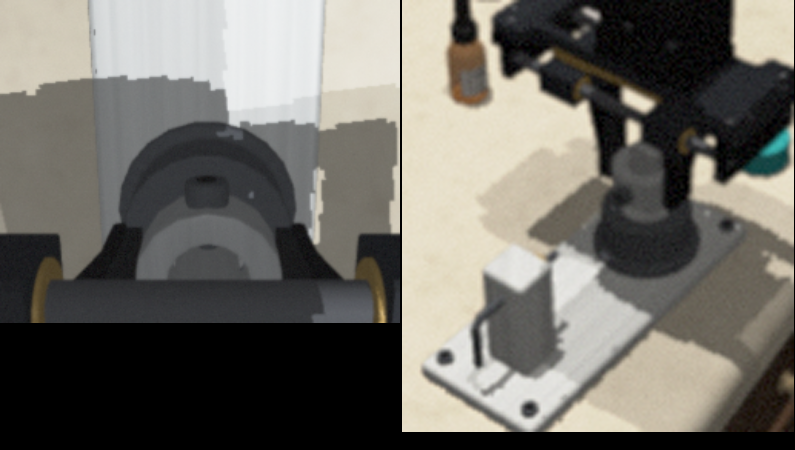

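The collar is round the shaft with its boss facing the key, above the housing and still gripped. The contact forces are negligible. Handing in.

```bash
python3 -c "
from rig import robot
print(robot.close_job())"
```

```text
the job is handed in; nothing more can be done
None
```

I turned the shaft so its flat faces the hex key and slid the collar on with its screw boss toward the key and the screw level with it (by the arm's height reading). The gripper still holds it about 14 mm above the housing; I handed the job in at about 23 s and got no verdict back.

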